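Turn the nested parts bin so that it stacks

TASK

The two yellow parts bins are nested and leave no room for work in the lower one. Lift out the upper yellow bin, turn it half a turn so that its red end is over the plain end of the lower bin, and lower it, without dropping it, squarely onto the ledges of the lower bin so that it stands level on top, then let go. Keep the lower yellow bin where it stands and leave the grey bins and the white tray alone.

Things in the scene. Friction and masses are not known exactly. Their poses are not given: they have to be found in the camera images.
- yellow_upper: Empty yellow bin, 0.12-0.21 kg, 136 long (x), 64 wide (y), 72 high, end wall at +x red. Flat sides 64 apart from 34 to 72 up: grip there; foot below is 124 x 52. Origin: centre of underside, z up. Starts nested, red ends together, origin 38 over yellow_lower's, top 38 standing out; lifts straight up (3 clearance). Half-turned, it stands on the ledges, origin 72 over yellow_lower's.
- yellow_lower: Lower yellow bin, same shape and axes, 0.4-0.6 kg, loose on the bench (z = 0), wooden blanks inside. Origin: centre of underside, x to its red end. Rim and ledges 72 up. Ledges reach 18 inward from the end walls: one 22 wide in the middle of the red end, two in the corners of the plain end. They pass by the foot's recesses when red ends agree (nests), carry the foot when opposite.
- yellow_upper_red (a point): Top edge of the red end wall of yellow_upper, in the middle: 67 along +x and 72 up from its origin.
- yellow_lower_red (a point): Top edge of the red end wall of yellow_lower, in the middle: 67 along +x and 72 up from its origin.
- grey_lower: Lower bin of a like pair in grey (136 x 64 x 72, also with a red end at +x), not to be touched. Origin: centre of the underside.
- grey_upper: Upper grey bin, nested in grey_lower, its top 110 above the bench. Origin: centre of the underside.
- white_tray: White open tray of wooden blanks, 130 (x) by 85 (y) by 40 high. Origin: centre of the underside.
There are look-alikes about, which are no part of the job. Leave any blue or green look-alike of the yellow_lower alone. What is shaped like the yellow_upper but blue is not meant.

How it is judged:
At the end, for the whole second after the job is handed in: The upper yellow bin rests still, level within 4 degrees, 68 to 77 mm above the lower one (underside to underside), centred within 16 mm, aligned within 12 degrees, red end over the plain end; the lower bin is upright within 3 degrees and within 30 mm of its start (z of yellow_upper in the frame of yellow_lower between 0.068 and 0.077 m and horizontal distance between yellow_upper and yellow_lower below 0.016 m and angle between the x axis of yellow_upper and the x axis of yellow_lower, either way round below 0.21 rad and x of yellow_upper_red in the frame of yellow_lower below -0.045 m and angle between yellow_upper's own z axis and vertical below 0.07 rad and angle between yellow_lower's own z axis and vertical below 0.05 rad and distance of yellow_lower from where it was at the start of the episode below 0.03 m and linear speed of yellow_upper below 0.02 m/s and angular speed of yellow_upper below 0.15 rad/s); the robot touches nothing.
It fails at once if a grey bin or the white tray is shifted by more than 20 mm (distance of any of grey_lower, grey_upper, white_tray from where it was at the start of the episode above 0.02 m).
It fails at once if the yellow bin is dropped (it moves faster than 0.6 m/s with no finger touching it) (linear speed of yellow_upper above 0.6 m/s and contact force between the fingers and yellow_upper below 0.01 N).
It also fails if it takes over 38 s, if anything falls off the work surface, if the arm or the gripper's body presses on something with over 40 N, if the wrist force passes 120 N, or if a joint passes its speed limit or range.

ROBOT

A 7-joint arm with a two-finger parallel gripper is mounted at the origin on the work surface. World frame = base frame: x ahead of the robot, y to its left, z up, the work surface at z = 0. Lengths are in m, angles in rad, forces in N, time in s.
With the tool pointing down it reaches from about 0.425 to 0.875 m from the base axis. Payload 8.4 kg.
Tool frame: the origin (TCP) lies at the very end of the fingers, on their centre line; the grasp point (between the pads) lies 19 mm behind it; z points along the fingers, y is the direction in which the jaws open and shut (so a half turn about z gives the same grasp; the last joint's range is limited). The gripper opens to 87 mm and grips with 3 to 60 N. Pads are 19 mm wide; open, the fingers measure 117 mm over their backs; the gripper's body (75 mm by 190 mm) begins 51 mm behind the grasp point.
Start: joints at [-1.433, 0.333, 0.04, 1.465, -0.013, 1.343, -0.059], TCP at [0.152, 0.632, 0.223] pointing down, gripper open.
Joint ranges: [-2.58, 2.58], [-0.38, 2.09], [-1.3, 1.39], [0.25, 2.4], [-1.5, 4.64], [0.08, 2.09], [-2.65, 2.65]. Speed limits (rad/s): [2.22, 2.22, 2.79, 2.79, 3.14, 3.14, 3.14].

INTERFACE

Orientations are given as [roll, pitch, yaw] about the fixed x, y, z axes, in that order (R = Rz(yaw) Ry(pitch) Rx(roll)).
In Python, from workcell import * gives the robot as it stands.
- The arm moves only by the shell command python3 -m creep 'ROWS' [OPENING] [FORCE]. ROWS is JSON, a list of rows, each a list of 2 entries, a list of its own where there are three numbers: the shift along the tool's x, y, z in m, then the turn, a rotation vector about the tool's x, y, z in degrees. A call has 1 to 10 rows; each row shifts and turns the commanded pose from where the row before left it, along the tool's axes as they then stand; what a row does not reach is not made up. A row lasts 1/8 s, in which the tool goes at most 62.5 mm and 10.7 degrees, less where a joint would pass 70% of its speed; a pose out of reach is approached as far as the arm can. A call with a gripper value outside its range is refused whole. OPENING is the gripper's target within -1 to 1 (fully open at 1, half-way at 0, shut at -1), set as the call begins (- or left out, the last holds). The fingers move at their own pace and stop on an object; FORCE is the grip in N (left out, the last holds). Time passes only in rows, so rows that do not move let the fingers close. It gives the time, the measured TCP pose, the force and the opening at its end, in the units of the state.
- read_state(): the state, without advancing time (a new reading comes with each control period).
- read_camera(name): name is "scene" or "top"; returns a dict with "color" (420x560x3 uint8, blue, green, red), "range_z" (420x560 float32, m along the optical axis (not along the pixel's ray), 0 where there is no reading), "fx", "fy", "cx", "cy" (pixels), "origin" and "rotation" of the camera in the world. Camera axes: x right, y up, looking along -z (the intrinsics and any distortion apply to the point x, -y, -z); pixel columns grow to the right and rows downward; lengths in m; the calibration is good to about 2 mm. A picture is of the moment at which its call begins.
- hand_in(): hands the job in, once; it reports no verdict.
Trained networks look in a picture, given as the dict that the camera call returned (one of the last four; its "shot" number tells which), for a name from the list of things; names that differ only in an ending like _2 or _b are one class to them, and where a whole thing is asked for, a point or a joint stands for the part that bears it (a point fixed in the world has none). Each returns a list of dicts, best first, with "p" (0 to 1); they miss things now and then, are a little off and sometimes report something else, mostly with a low value. They report only what shows in the picture. A call takes as long as a camera call. They do not tell look-alikes from the thing itself.
- find_in(query, picture): "uv" ([column, row] in pixels, amid what is visible of it).
- trace(query, picture): "pixels" (420x560 bool, what is visible of it) and "uv" ([column, row] in pixels, amid what is visible of it).
- landmark_of(query, picture): "uv" ([column, row] in pixels: a listed point, or the origin of a listed thing).
The state is a dict: "clock": time; "joints": joint angles; "joint_vel": joint speeds; "tau": joint torques, N m; "position": TCP position; "eef_rot": TCP orientation; "force": force on the tool from outside, world axes, zero at the start; "moment": the same for the moment, N m; "finger_gap": finger opening in m.
Only numpy, scipy, OpenCV 4.12 (cv2) and the standard library are available. Lean on these libraries where they do the work, as an engineer would, in place of code of your own. Each camera call takes 0.05 s, during which the arm holds its last target.

## Working session

There is one attempt and no reset: what is moved stays moved. The work goes in short steps, Python scripts to look and compute and a shell command to move; the robot and the scene stay as the last step left them, time stands still between calls to the robot, and variables do not carry over. Pictures are saved under pics/ and viewed, and the job is handed in when it is done.

```bash
ls; mkdir -p pics; python3 - <<'E'
from workcell import *
import cv2,numpy as np
print(read_state())
for n in ("scene","top"):
    c=read_camera(n); cv2.imwrite(f"pics/{n}1.png",c["color"]); np.save(f"pics/{n}1.npy",c["range_z"])
    print(n,c["fx"],c["cx"],c["cy"],c["origin"],c["rotation"],[k for k in c])
    for q in ("yellow_upper","yellow_lower","yellow_upper_red"):
        print(q,[(d["p"],d["uv"]) for d in landmark_of(q,c)][:4])
E
```

```text
pics
{'clock': 0.0, 'joints': array([-1.43320195,  0.33387014,  0.03986593,  1.46629118, -0.01340359,
        1.34330921, -0.05851261]), 'joint_vel': array([-8.40158016e-04,  5.99214787e-05,  9.71138610e-05,  1.95652200e-04,
        7.00841879e-06, -4.37607674e-04, -2.87695164e-04]), 'tau': array([-4.38054331e-04, -6.56350136e+01,  1.33494671e+00, -4.03803277e+01,
       -5.97887160e-02,  4.47690999e-02,  1.54643658e-04]), 'position': array([0.15239239, 0.63138672, 0.22167578]), 'eef_rot': array([-3.13998390e+00,  1.01953943e-04,  2.90477488e+00]), 'force': array([0.11638811, 0.22372679, 0.78431545]), 'moment': array([0.02242975, 0.01599787, 0.03529701]), 'finger_gap': 0.08734310319371319}
scene 390.9486456100927 279.92729111511767 211.1546584466692 [ 1.18401747 -0.04452108  0.77991029] [0.77716115 0.00849212 1.46689379] ['color', 'range_z', 'fx', 'fy', 'cx', 'cy', 'origin', 'rotation', 'shot']
yellow_upper [(0.96, [232.3, 284.6]), (0.93, [164.2, 241.4]), (0.56, [262.7, 229.6])]
yellow_lower [(0.7, [171.4, 252.7]), (0.59, [145.0, 307.8]), (0.59, [200.0, 196.1])]
yellow_upper_red [(0.96, [222.1, 246.2]), (0.9, [183.9, 207.9])]
top 492.588170089947 280.6560524882091 210.1051222467246 [0.27257621 0.00560387 1.27400941] [ 2.14060379e-01 -9.97582849e-04 -1.48629451e+00] ['color', 'range_z', 'fx', 'fy', 'cx', 'cy', 'origin', 'rotation', 'shot']
yellow_upper [(0.83, [330.8, 174.7]), (0.57, [393.1, 224.9])]
yellow_lower [(0.64, [354.5, 295.9]), (0.61, [401.9, 164.9])]
yellow_upper_red [(0.78, [342.2, 190.2]), (0.57, [374.8, 231.4])]
```

View pics/scene1.png

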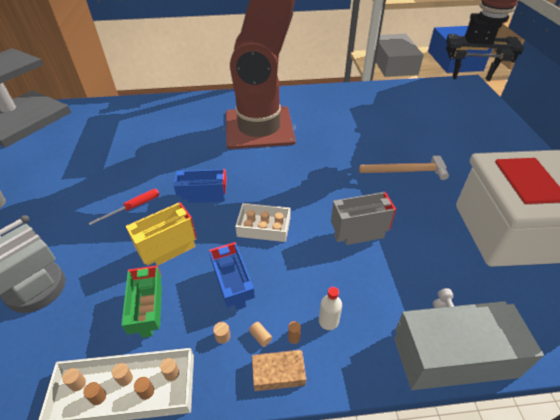

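View pics/top1.png

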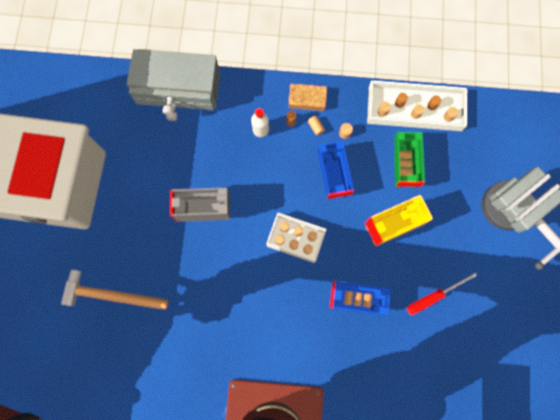

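```bash
cat > h.py <<'E'
from workcell import *
import cv2,numpy as np
from scipy.spatial.transform import Rotation as R
def cloud(c):
    v,u=np.mgrid[:420,:560]; z=c["range_z"].astype(float)
    p=np.stack([(u-c["cx"])/c["fx"]*z,-(v-c["cy"])/c["fy"]*z,-z],-1)
    M=R.from_euler("xyz",c["rotation"]).as_matrix()
    return p@M.T+c["origin"]
def masks(c):
    h=cv2.cvtColor(c["color"],cv2.COLOR_BGR2HSV); H,S,V=h[...,0],h[...,1],h[...,2]
    return (H>20)&(H<35)&(S>120)&(V>80), ((H<8)|(H>172))&(S>140)&(V>80)
E
python3 - <<'E'
from h import *
for n in ("scene","top"):
    c=read_camera(n); P=cloud(c); y,r=masks(c)
    ok=c["range_z"]>0
    tz=P[...,2]; t=ok&(abs(P[...,0]-.45)<.4)
    k=cv2.connectedComponents(y.astype(np.uint8))
    l=np.argmax(np.bincount(k[1].ravel())[1:])+1; y=k[1]==l
    near=cv2.dilate(y.astype(np.uint8),np.ones((15,15)))>0
    for nm,m in(("y",y&ok),("r",r&near&ok)):
        p=P[m]; print(n,nm,len(p),np.percentile(p[:,2],[1,25,50,75,95,99]).round(3))
        q=p[(p[:,2]>.10)&(p[:,2]<.125)]; print(" rim",len(q),q.mean(0).round(4),q.min(0).round(3),q.max(0).round(3))
    m=(y|(r&near))&ok; q=P[m]; q=q[(q[:,2]>.102)&(q[:,2]<.12)]
    print(cv2.minAreaRect((q[:,:2]*1000).astype(np.float32)), np.median(q[:,2]))
    m=near&ok; q=P[m]; q=q[(q[:,2]>.102)&(q[:,2]<.12)]
    print(cv2.minAreaRect((q[:,:2]*1000).astype(np.float32)), np.median(q[:,2]))
    crop=c["color"][180:290,100:220] if n=="scene" else c["color"][180:260,350:450]
    cv2.imwrite(f"pics/crop_{n}.png",cv2.resize(crop,None,fx=6 if n=="top" else 5,fy=6 if n=="top" else 5))
E
```

```text
scene y 2680 [0.004 0.058 0.078 0.099 0.111 0.112]
 rim 641 [ 0.5368 -0.2732  0.1076] [ 0.474 -0.342  0.1  ] [ 0.593 -0.198  0.115]
scene r 104 [-0.002  0.002  0.069  0.086  0.111  0.112]
 rim 21 [ 0.5037 -0.2083  0.1097] [ 0.477 -0.223  0.104] [ 0.528 -0.194  0.112]
((531.8668823242188, -269.2557373046875), (68.97298431396484, 136.97515869140625), 29.559303283691406) 0.1094859562454017
((531.8668823242188, -269.2557373046875), (68.97298431396484, 136.97515869140625), 29.559303283691406) 0.1095134920311488
top y 1475 [-0.001  0.041  0.071  0.101  0.11   0.113]
 rim 371 [ 0.5364 -0.2769  0.1083] [ 0.473 -0.338  0.1  ] [ 0.589 -0.198  0.115]
top r 199 [0.039 0.061 0.081 0.099 0.111 0.113]
 rim 48 [ 0.498  -0.2042  0.1076] [ 0.471 -0.219  0.1  ] [ 0.526 -0.19   0.115]
((529.4273071289062, -263.8070068359375), (64.24463653564453, 138.9243927001953), 28.768552780151367) 0.10877280704309866
((529.4273071289062, -263.8070068359375), (64.24463653564453, 138.9243927001953), 28.768552780151367) 0.10880793173002101
```

View pics/crop_scene.png

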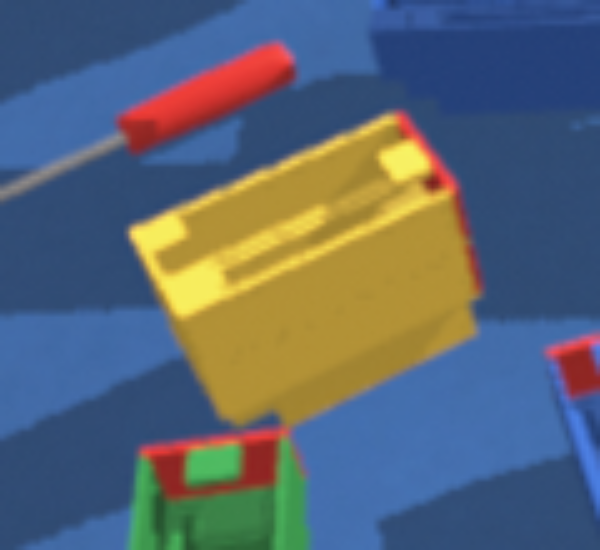

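View pics/crop_top.png

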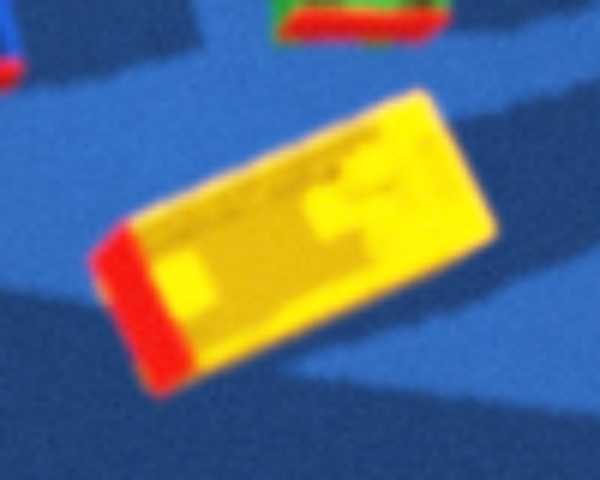

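```bash
python3 - <<'E'
from h import *
c=read_camera("top"); P=cloud(c); ok=c["range_z"]>0
for v,u in((165,35),(165,80),(200,60),(85,175),(200,535),(120,60),(200,200),(160,410),(165,335)): print(u,v,P[v,u].round(3))
# corridor grid max heights
for x in np.arange(.1,.9,.1):
  print(round(x,1),[ (lambda q: round(float(q.max()),2) if q.size else None)(P[...,2][ok&(abs(P[...,0]-x)<.05)&(abs(P[...,1]-y)<.05)]) for y in np.arange(.7,-.6,-.1)])
y,r=masks(c)
near=np.zeros_like(y); near[185:255,358:440]=1
q=P[near&(y|r)&ok]; q=q[(q[:,2]>.102)&(q[:,2]<.12)]
for yaw in np.radians([117,118,119,120,121]):
  a=q[:,:2]@[np.cos(yaw),np.sin(yaw)]; b=q[:,:2]@[-np.sin(yaw),np.cos(yaw)]
  A=np.percentile(a,[1,99]);B=np.percentile(b,[1,99]); am,bm=A.mean(),B.mean()
  print(np.degrees(yaw),np.diff(A),np.diff(B),am*np.cos(yaw)-bm*np.sin(yaw),am*np.sin(yaw)+bm*np.cos(yaw))
E
```

```text
35 165 [0.565 0.594 0.193]
80 165 [0.584 0.508 0.155]
60 200 [0.491 0.53  0.177]
175 85 [0.835 0.327 0.096]
535 200 [ 0.612 -0.605  0.076]
60 120 [0.75  0.654 0.001]
200 200 [0.549 0.236 0.04 ]
410 160 [ 0.71  -0.305  0.019]
335 165 [ 0.685 -0.108  0.001]
0.1 [0.01, 0.01, 0.01, 0.01, 0.69, 0.01, 0.26, 0.25, 0.08, 0.01, 0.01, 0.01, 0.01]
0.2 [0.01, 0.01, 0.01, 0.01, 0.01, 0.01, 0.01, 0.01, 0.01, 0.01, 0.01, 0.01, 0.01]
0.3 [0.01, 0.03, 0.03, 0.03, 0.03, 0.01, 0.01, 0.01, 0.08, 0.08, 0.07, 0.03, 0.01]
0.4 [0.01, 0.18, 0.18, 0.01, 0.01, 0.01, 0.04, 0.05, 0.08, 0.08, 0.07, 0.03, 0.02]
0.5 [0.19, 0.2, 0.2, 0.01, 0.11, 0.12, 0.04, 0.04, 0.05, 0.12, 0.12, 0.01, 0.14]
0.6 [0.19, 0.2, 0.2, 0.01, 0.12, 0.11, 0.01, 0.01, 0.08, 0.11, 0.11, 0.01, 0.14]
0.7 [0.18, 0.19, 0.19, 0.01, 0.01, 0.01, 0.08, 0.01, 0.08, 0.01, 0.08, 0.01, 0.08]
0.8 [0.01, 0.01, 0.1, 0.11, 0.11, 0.1, 0.12, 0.05, 0.04, 0.05, 0.08, 0.05, 0.01]
117.0 [0.13814273] [0.06618452] 0.5296634335652115 -0.26419019608076716
118.00000000000001 [0.13774308] [0.06453521] 0.5296618200578475 -0.2643273787662337
119.0 [0.13784068] [0.06381981] 0.5297597151843357 -0.26440455530588736
119.99999999999999 [0.1382413] [0.0646204] 0.5296454452074009 -0.26466439664298536
121.0 [0.13869294] [0.066091] 0.52962752146918 -0.2644758667210859
```

```bash
python3 -m creep '[[[0,0,-0.02],[0,0,9.5]],[[0,0,-0.02],[0,0,9.5]],[[0,0,-0.02],[0,0,9.5]],[[0,0,-0.02],[0,0,9.5]],[[0,0,-0.02],[0,0,9.5]],[[0,0,0],[0,0,0]]]' 1 
python3 -m creep '[[[-0.0527,0.016,0],[0,0,0]],[[-0.0527,0.016,0],[0,0,0]],[[-0.0527,0.016,0],[0,0,0]],[[-0.0527,0.016,0],[0,0,0]],[[-0.0527,0.016,0],[0,0,0]],[[-0.0527,0.016,0],[0,0,0]],[[-0.0527,0.016,0],[0,0,0]],[[-0.0527,0.016,0],[0,0,0]],[[-0.0527,0.016,0],[0,0,0]],[[-0.0527,0.016,0],[0,0,0]]]'
```

```text
clock: 1.3
position: [0.1526, 0.6325, 0.3241]
eef_rot: [3.14, -0.002, 2.077]
force: [0.1, -0.6, -0.4]
finger_gap: 0.0872
clock: 2.55
position: [0.5482, 0.2466, 0.3215]
eef_rot: [-3.141, -0.0, 2.081]
force: [0.7, 0.8, 0.6]
finger_gap: 0.0871
```

```bash
python3 -m creep '[[[-0.0487,-0.0295,0],[0,0,0]],[[-0.0487,-0.0295,0],[0,0,0]],[[-0.0487,-0.0295,0],[0,0,0]],[[-0.0487,-0.0295,0],[0,0,0]],[[-0.0487,-0.0295,0],[0,0,0]],[[-0.0487,-0.0295,0],[0,0,0]],[[-0.0487,-0.0295,0.02],[0,0,0]],[[-0.0487,-0.0295,0.02],[0,0,0]],[[-0.0487,-0.0295,0.02],[0,0,0]],[[0,0,0.02],[0,0,0]]]'
python3 -m creep '[[[0,0,0.04],[0,0,0]],[[0,0,0],[0,0,0]],[[0,0,0],[0,0,0]]]'
python3 - <<'E'
from h import *
s=read_state();print(s["position"],s["eef_rot"],s["joints"])
for n,sl in (("scene",(slice(80,330),slice(60,330))),("top",(slice(130,300),slice(300,480)))):
    c=read_camera(n); cv2.imwrite(f"pics/{n}2.png",cv2.resize(c["color"][sl],None,fx=2.2,fy=2.2))
E
```

```text
clock: 3.8
position: [0.5245, -0.2697, 0.241]
eef_rot: [-3.139, 0.001, 2.072]
force: [0.3, 0.5, 0.1]
finger_gap: 0.0868
clock: 4.18
position: [0.5273, -0.2642, 0.2035]
eef_rot: [3.141, 0.001, 2.078]
force: [-0.5, -0.6, 1.1]
finger_gap: 0.0872
[ 0.52733229 -0.26418406  0.20345451] [3.14141205e+00 5.50079742e-04 2.07755597e+00] [-0.32363444  0.28866129  0.86745965  1.67794409 -0.22843753  1.2806164
  1.09597495]
```

View pics/scene2.png

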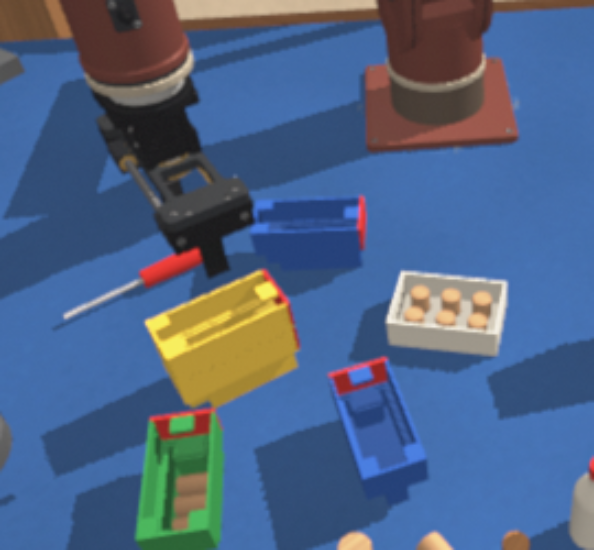

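View pics/top2.png

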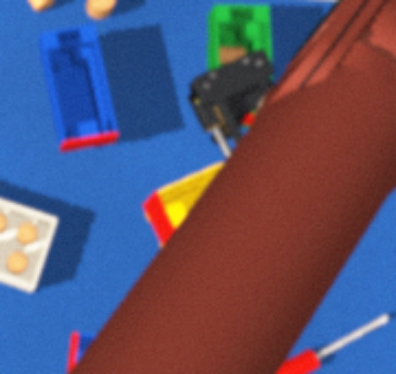

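```bash
cat >> h.py <<'E'
def proj(c,p):
    M=R.from_euler("xyz",c["rotation"]).as_matrix(); q=(np.asarray(p)-c["origin"])@M
    return np.array([c["cx"]+c["fx"]*q[0]/-q[2], c["cy"]+c["fy"]*q[1]/q[2]])
E
python3 - <<'E'
from h import *
s=read_state();T=R.from_euler("xyz",s["eef_rot"]).as_matrix()
for n in("scene","top"):
    c=read_camera(n);im=c["color"].copy();im=cv2.resize(im,None,fx=1.4,fy=1.4)
    for off,col in(([0,0,0],(255,255,255)),([0,.0435,0],(0,255,0)),([0,-.0435,0],(255,0,255)),([.05,0,0],(0,0,255))):
        p=proj(c,s["position"]+T@np.array(off)); print(n,off,p.round(0)); cv2.circle(im,tuple(int(t) for t in p*1.4),3,col,-1)
    cv2.imwrite(f"pics/{n}3.png",im)
E
```

```text
scene [0, 0, 0] [151. 191.]
scene [0, 0.0435, 0] [159. 203.]
scene [0, -0.0435, 0] [144. 181.]
scene [0.05, 0, 0] [172. 182.]
top [0, 0, 0] [411. 211.]
top [0, 0.0435, 0] [402. 193.]
top [0, -0.0435, 0] [420. 228.]
top [0.05, 0, 0] [391. 220.]
```

View pics/scene3.png

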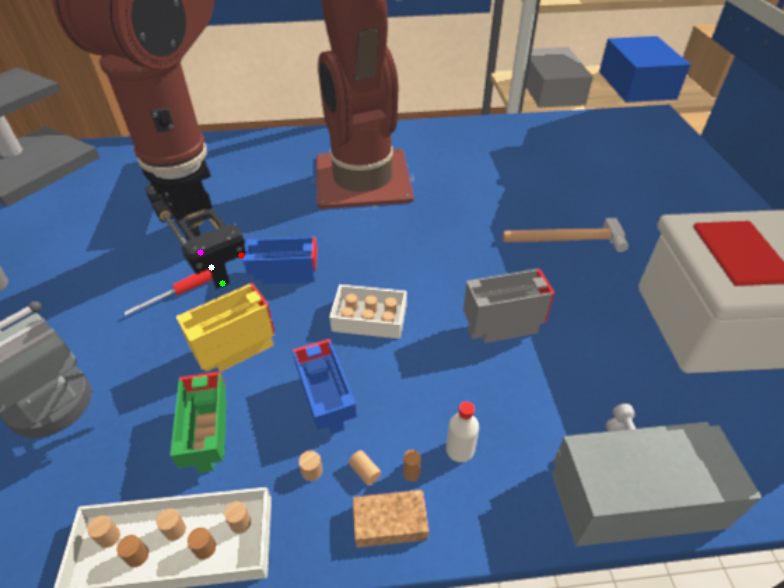

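View pics/top3.png

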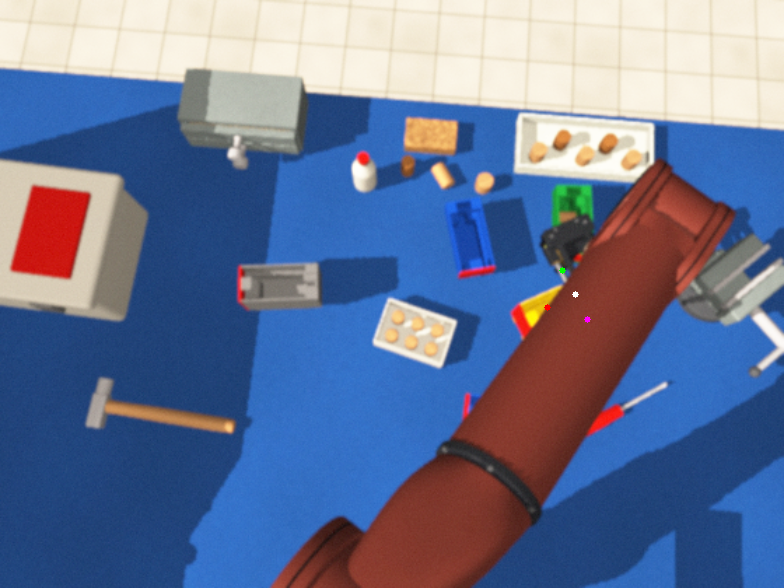

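```bash
python3 -m creep '[[[-0.0025,0.0017,0.035],[0,0,0]],[[0,0,0.035],[0,0,0]],[[0,0,0.03],[0,0,0]],[[0,0,0.015],[0,0,0]],[[0,0,0.007],[0,0,0]],[[0,0,0],[0,0,0]],[[0,0,0],[0,0,0]]]'
```

```text
clock: 5.25
position: [0.5304, -0.2657, 0.0816]
eef_rot: [3.141, 0.001, 2.076]
force: [-0.8, 0.3, 0.9]
finger_gap: 0.0869
```

```bash
python3 -m creep '[[[0,0,0],[0,0,0]],[[0,0,0],[0,0,0]],[[0,0,0],[0,0,0]],[[0,0,0],[0,0,0]],[[0,0,0],[0,0,0]],[[0,0,0],[0,0,0]]]' -1 25
python3 - <<'E'
from h import *
c=read_camera("scene"); cv2.imwrite("pics/scene4.png",cv2.resize(c["color"][130:290,80:280],None,fx=3.5,fy=3.5))
E
```

```text
clock: 6.0
position: [0.5299, -0.2654, 0.0807]
eef_rot: [3.141, 0.0, 2.076]
force: [-0.5, 1.0, 3.1]
finger_gap: 0.0638
```

View pics/scene4.png

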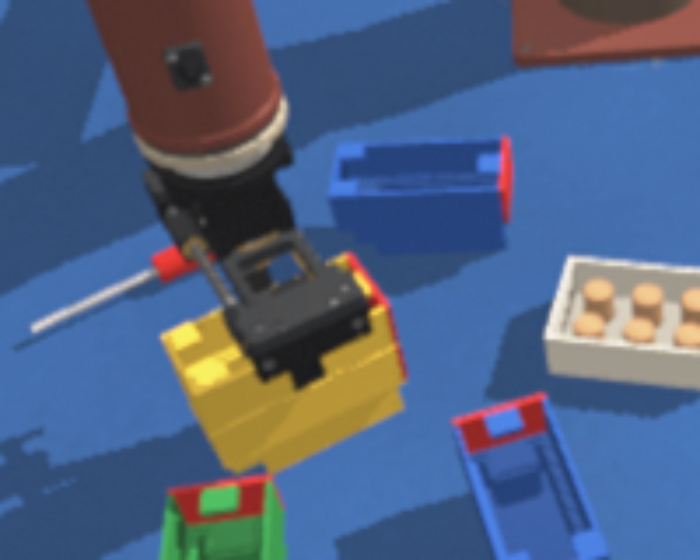

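```bash
python3 -m creep '[[[0,0,-0.005],[0,0,0]],[[0,0,-0.01],[0,0,0]],[[0,0,-0.015],[0,0,0]],[[0,0,-0.02],[0,0,0]],[[0,0,-0.02],[0,0,0]],[[0,0,-0.02],[0,0,0]],[[0,0,-0.01],[0,0,0]],[[0,0,0],[0,0,0]]]'
python3 - <<'E'
from h import *
s=read_state();print(s["joints"])
c=read_camera("scene"); cv2.imwrite("pics/scene5.png",cv2.resize(c["color"][110:310,80:280],None,fx=3,fy=3))
c=read_camera("top"); cv2.imwrite("pics/top5.png",cv2.resize(c["color"][130:280,320:480],None,fx=3,fy=3))
E
```

```text
clock: 7.05
position: [0.5302, -0.2655, 0.1813]
eef_rot: [3.141, 0.001, 2.076]
force: [-0.9, -0.0, -1.5]
finger_gap: 0.0637
[-0.31148637  0.31596895  0.86088912  1.69924571 -0.25217769  1.24121519
  1.11225906]
```

View pics/scene5.png

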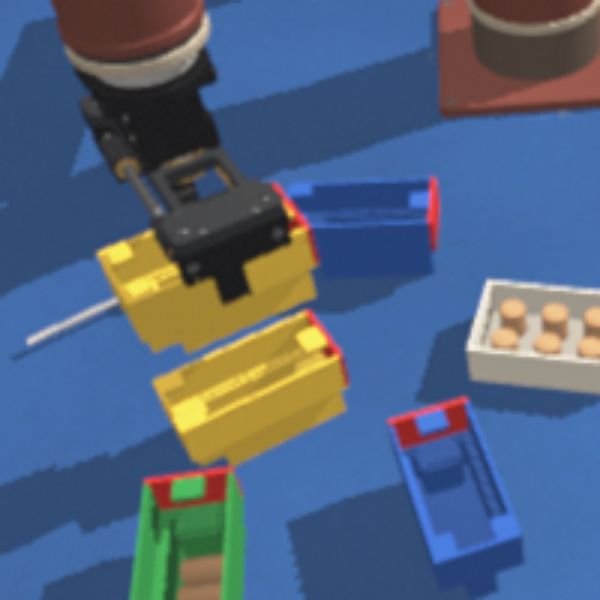

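View pics/top5.png

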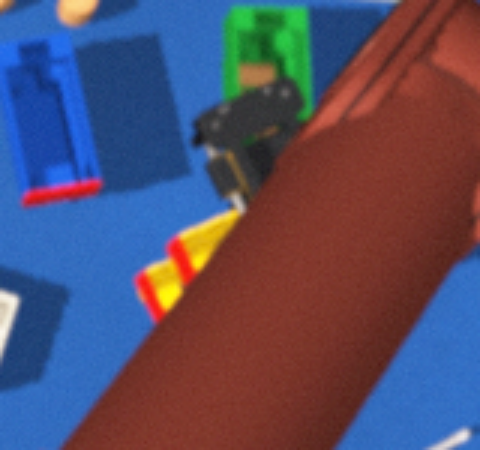

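```bash
cat >> h.py <<'E'
def fit(c,zlo,zhi,roi):
    P=cloud(c); y,r=masks(c); ok=c["range_z"]>0
    m=np.zeros_like(y); m[roi[1]:roi[3],roi[0]:roi[2]]=1
    m&=(y|r)&ok&(P[...,2]>zlo)&(P[...,2]<zhi)
    return P[m],m
E
python3 - <<'E'
from h import *
c=read_camera("scene"); s=read_state()
P=cloud(c);y,r=masks(c);ok=c["range_z"]>0
roi=np.zeros_like(y);roi[150:280,105:205]=1
q=P[roi&y&ok]
h,e=np.histogram(q[:,2],np.arange(0,.26,.01));print(dict(zip(e.round(2),h)))
yaw=np.radians(119); ax=np.array([np.cos(yaw),np.sin(yaw)]);bx=np.array([-np.sin(yaw),np.cos(yaw)])
for nm,zlo,zhi in(("low",.064,.08),("up",.2,.222)):
    q=P[roi&(y|r)&ok]; q=q[(q[:,2]>zlo)&(q[:,2]<zhi)]
    a=q[:,:2]@ax;b=q[:,:2]@bx
    print(nm,len(q),np.median(q[:,2]),np.percentile(a,[0,1,2,98,99,100]).round(4),np.percentile(b,[0,1,2,98,99,100]).round(4),cv2.minAreaRect((q[:,:2]*1000).astype(np.float32)))
print("tcp",s["position"][:2]@ax,s["position"][:2]@bx)
E
python3 -m creep '[[[0,0,-0.005],[0,0,10]]]'
python3 -c "
from workcell import *;print(read_state()['joints'])"
```

```text
{np.float64(0.0): np.int64(92), np.float64(0.01): np.int64(147), np.float64(0.02): np.int64(178), np.float64(0.03): np.int64(313), np.float64(0.04): np.int64(305), np.float64(0.05): np.int64(276), np.float64(0.06): np.int64(314), np.float64(0.07): np.int64(327), np.float64(0.08): np.int64(0), np.float64(0.09): np.int64(0), np.float64(0.1): np.int64(0), np.float64(0.11): np.int64(0), np.float64(0.12): np.int64(0), np.float64(0.13): np.int64(10), np.float64(0.14): np.int64(171), np.float64(0.15): np.int64(158), np.float64(0.16): np.int64(121), np.float64(0.17): np.int64(215), np.float64(0.18): np.int64(248), np.float64(0.19): np.int64(229), np.float64(0.2): np.int64(239), np.float64(0.21): np.int64(88), np.float64(0.22): np.int64(0), np.float64(0.23): np.int64(0), np.float64(0.24): np.int64(1)}
low 605 0.07124915166224344 [-0.599  -0.5935 -0.5907 -0.4265 -0.4254 -0.3774] [-0.4335 -0.4214 -0.4191 -0.3027 -0.3021 -0.1582] ((498.8632507324219, -254.69317626953125), (130.73931884765625, 330.0000915527344), 67.96988677978516)
up 352 0.20867238540978117 [-0.5614 -0.5613 -0.561  -0.4252 -0.4247 -0.4239] [-0.3758 -0.3722 -0.3674 -0.3021 -0.3017 -0.2997] ((535.187744140625, -266.45611572265625), (74.39183044433594, 138.01153564453125), 27.296993255615234)
tcp -0.48855812495533096 -0.33454781991623117
clock: 7.32
position: [0.5291, -0.2652, 0.1846]
eef_rot: [-3.14, -0.001, 1.898]
force: [0.4, 0.2, -2.0]
finger_gap: 0.0637
[-0.33711661  0.32221149  0.8958342   1.6959993  -0.26290248  1.25240802
  0.94445613]
```

```bash
python3 -m creep '[[[0,0,0],[0,0,10]],[[0,0,0],[0,0,10]],[[0,0,0],[0,0,10]],[[0,0,0],[0,0,10]],[[0,0,0],[0,0,10]],[[0,0,0],[0,0,10]],[[0,0,0],[0,0,10]],[[0,0,0],[0,0,10]],[[0,0,0],[0,0,10]]]'
python3 -c "
from workcell import *;print(read_state()['joints'])"
```

```text
clock: 8.45
position: [0.5295, -0.2652, 0.1849]
eef_rot: [-3.141, 0.001, 0.325]
force: [-0.1, 0.1, -1.1]
finger_gap: 0.0633
[-0.54435199  0.47936605  1.24275385  1.70234697 -0.46902068  1.30483541
 -0.45306139]
```

```bash
python3 -m creep '[[[0,0,0],[0,0,10]],[[0,0,0],[0,0,10]],[[0,0,0],[0,0,10]],[[0,0,0],[0,0,10]]]'
python3 -c "
from workcell import *;print(read_state()['joints'])"
```

```text
clock: 8.95
position: [0.5295, -0.2652, 0.1848]
eef_rot: [3.141, 0.001, -0.373]
force: [0.5, 0.6, -1.6]
finger_gap: 0.0636
[-0.5819911   0.55758924  1.3437169   1.70323946 -0.55719894  1.33940879
 -1.0788066 ]
```

```bash
python3 -m creep '[[[0,0,0],[0,0,10]],[[0,0,0],[0,0,10]],[[0,0,0],[0,0,0]]]'
python3 -c "
from workcell import *;print(read_state()['joints'])"
```

```text
clock: 9.32
position: [0.5296, -0.2652, 0.1849]
eef_rot: [3.141, 0.001, -0.716]
force: [-0.4, 0.3, -1.5]
finger_gap: 0.064
[-0.58596271  0.56936917  1.35753643  1.70322788 -0.57029863  1.34528169
 -1.41044142]
```

```bash
python3 -m creep '[[[0,0,0],[0,0,10]],[[0,0,0],[0,0,10]],[[0,0,0],[0,0,0]],[[0,0,0],[0,0,0]]]'
cat >> h.py <<'E'
def rep(c,zu,roi=(105,130,235,300)):
    P=cloud(c);y,r=masks(c);ok=c["range_z"]>0
    m=np.zeros_like(y);m[roi[1]:roi[3],roi[0]:roi[2]]=1
    yaw=np.radians(119); ax=np.array([np.cos(yaw),np.sin(yaw)]);bx=np.array([-np.sin(yaw),np.cos(yaw)])
    q=P[m&(y|r)&ok]; a=q[:,:2]@ax;b=q[:,:2]@bx
    k=(abs(a+.489)<.11)&(abs(b+.335)<.07); q=q[k]
    for nm,zt in(("low",.072),("up",zu)):
        g=q[abs(q[:,2]-zt)<.007]; a=g[:,:2]@ax;b=g[:,:2]@bx
        if len(g)<10: print(nm,len(g)); continue
        A=np.percentile(a,[.5,1,2,98,99,99.5]).round(4);B=np.percentile(b,[.5,1,2,98,99,99.5]).round(4)
        print(nm,len(g),A,B,"mid",A[[1,4]].mean(),B[[1,4]].mean(),cv2.minAreaRect((g[:,:2]*1000).astype(np.float32)))
E
python3 - <<'E'
from h import *
s=read_state();print(s["joints"],s["position"],s["eef_rot"])
c=read_camera("scene"); cv2.imwrite("pics/scene6.png",cv2.resize(c["color"][110:310,80:280],None,fx=3,fy=3))
rep(c,s["position"][2]+.029)
c=read_camera("top"); cv2.imwrite("pics/top6.png",cv2.resize(c["color"][130:280,320:480],None,fx=3,fy=3))
E
```

```text
clock: 9.82
position: [0.5298, -0.2653, 0.1854]
eef_rot: [3.141, 0.0, -1.06]
force: [-0.7, 1.1, -1.6]
finger_gap: 0.0646
[-0.58794382  0.57483438  1.36474109  1.70276597 -0.57698549  1.34841271
 -1.74933213] [ 0.52977916 -0.26534731  0.18541137] [ 3.14139175e+00  1.26685341e-04 -1.05999925e+00]
low 525 [-0.5953 -0.5935 -0.5904 -0.4264 -0.4255 -0.425 ] [-0.4031 -0.4027 -0.4019 -0.3029 -0.3021 -0.3016] mid -0.5095000000000001 -0.3524 ((547.2861938476562, -285.1380920410156), (93.22505187988281, 188.5592803955078), 43.87807846069336)
up 333 [-0.5585 -0.5584 -0.5583 -0.4223 -0.422  -0.4217] [-0.3742 -0.3688 -0.3676 -0.3021 -0.3013 -0.3012] mid -0.49019999999999997 -0.33505 ((533.4391479492188, -264.63238525390625), (73.94110107421875, 137.7950439453125), 28.100915908813477)
```

View pics/scene6.png

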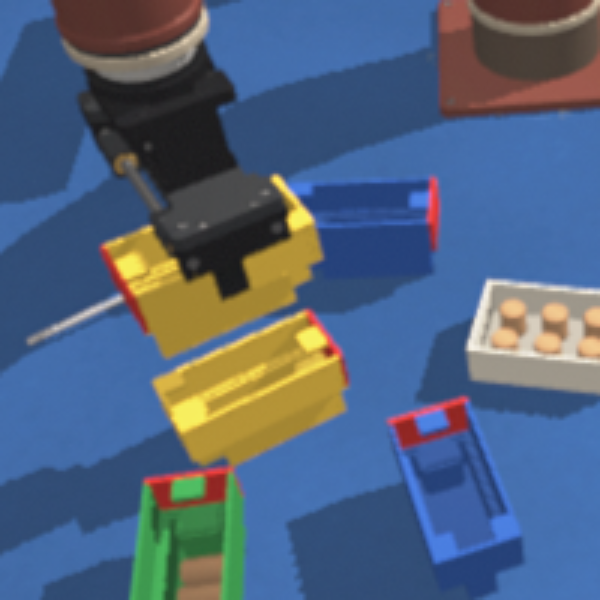

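View pics/top6.png

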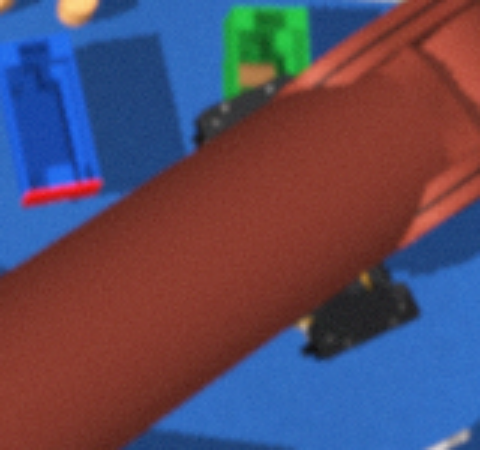

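```bash
python3 - <<'E'
from h import *
s=read_state()
c=read_camera("scene"); rep(c,s["position"][2]+.029,(105,130,200,263))
E
```

```text
low 504 [-0.5614 -0.5609 -0.5603 -0.4263 -0.4255 -0.425 ] [-0.3685 -0.3683 -0.368  -0.3027 -0.3025 -0.3022] mid -0.49319999999999997 -0.33540000000000003 ((532.5211791992188, -268.635986328125), (67.28289031982422, 137.42556762695312), 28.774568557739258)
up 334 [-0.5586 -0.5585 -0.5584 -0.4222 -0.4217 -0.4216] [-0.3742 -0.3687 -0.3677 -0.3027 -0.3018 -0.3011] mid -0.4901 -0.33525000000000005 ((534.0796508789062, -264.16485595703125), (75.18305969238281, 137.69476318359375), 28.50029754638672)
```

```bash
python3 -m creep '[[[0.003,0,0.01],[0,0,0]],[[0,0,0.02],[0,0,0]],[[0,0,0.02],[0,0,0]],[[0,0,0.008],[0,0,0]],[[0,0,0],[0,0,0]],[[0,0,0],[0,0,0]]]'
python3 - <<'E'
from h import *
s=read_state();print(s["position"],s["force"])
c=read_camera("scene"); rep(c,s["position"][2]+.029,(105,130,200,263)); cv2.imwrite("pics/scene7.png",cv2.resize(c["color"][130:290,80:280],None,fx=3.5,fy=3.5))
E
```

```text
clock: 10.72
position: [0.5315, -0.2684, 0.1281]
eef_rot: [-3.141, -0.001, -1.066]
force: [0.1, -0.2, -1.7]
finger_gap: 0.0637
[ 0.53148785 -0.26835253  0.12805373] [ 0.12218742 -0.19504169 -1.67720867]
low 297 [-0.5616 -0.5614 -0.5608 -0.4256 -0.4253 -0.4251] [-0.3687 -0.3686 -0.3682 -0.3196 -0.3181 -0.3147] mid -0.49335 -0.34335 ((541.4750366210938, -264.315185546875), (60.50946807861328, 140.9512939453125), 21.326126098632812)
up 300 [-0.562  -0.5619 -0.5613 -0.426  -0.4254 -0.425 ] [-0.3677 -0.3676 -0.3669 -0.3026 -0.3022 -0.3016] mid -0.49365 -0.3349 ((534.4379272460938, -267.84832763671875), (72.05084228515625, 137.45343017578125), 28.154417037963867)
```

View pics/scene7.png

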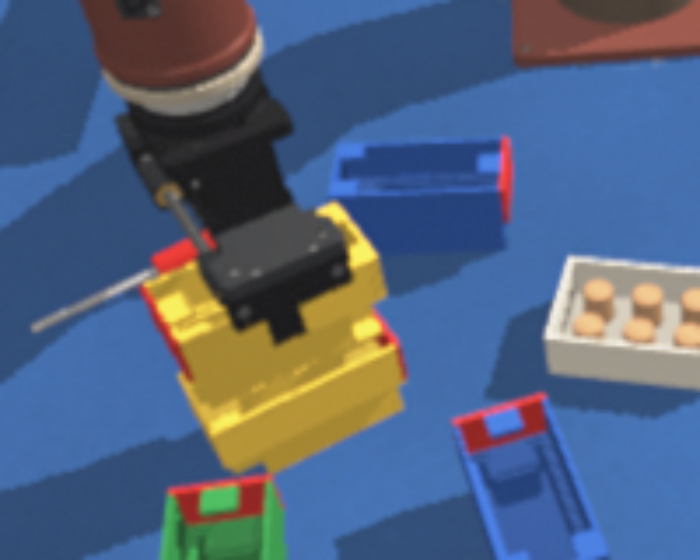

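```bash
python3 -m creep '[[[0,0,0.004],[0,0,0]],[[0,0,0.004],[0,0,0]],[[0,0,0.002],[0,0,0]],[[0,0,0.001],[0,0,0]],[[0,0,0],[0,0,0]]]'
python3 -m creep '[[[0,0,0.001],[0,0,0]],[[0,0,0.001],[0,0,0]],[[0,0,0],[0,0,0]]]'
```

```text
clock: 11.4
position: [0.5312, -0.268, 0.1165]
eef_rot: [3.141, 0.0, -1.066]
force: [-0.3, 0.3, -1.7]
finger_gap: 0.0638
clock: 11.78
position: [0.5313, -0.2681, 0.1147]
eef_rot: [-3.141, -0.0, -1.066]
force: [-0.2, 0.3, 2.4]
finger_gap: 0.0639
```

```bash
python3 - <<'E'
from h import *
s=read_state();print(s["position"],s["force"],s["moment"])
c=read_camera("scene"); rep(c,.144,(105,130,200,263)); cv2.imwrite("pics/scene8.png",cv2.resize(c["color"][130:290,80:280],None,fx=3.5,fy=3.5))
E
```

```text
[ 0.53130145 -0.26808722  0.11474458] [-0.2059258   0.2561665   2.36122479] [ 0.14560374  0.29891522 -0.02515291]
low 330 [-0.5616 -0.5614 -0.5607 -0.4268 -0.4254 -0.4251] [-0.369  -0.3687 -0.3682 -0.3389 -0.3324 -0.3244] mid -0.4934 -0.35055000000000003 ((540.6406860351562, -263.89788818359375), (54.070125579833984, 138.01498413085938), 25.47075843811035)
up 302 [-0.5617 -0.5616 -0.5611 -0.4256 -0.4252 -0.4251] [-0.3682 -0.3677 -0.3671 -0.3017 -0.3012 -0.301 ] mid -0.4934 -0.33445 ((534.7899780273438, -267.490966796875), (75.82408905029297, 136.86473083496094), 28.270219802856445)
```

View pics/scene8.png

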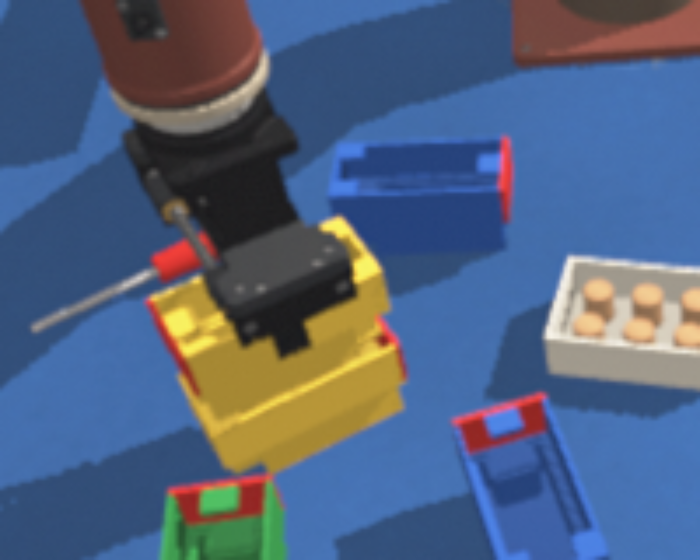

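Seated in line on the ledges. Release, then rise.

```bash
python3 -m creep '[[[0,0,0],[0,0,0]],[[0,0,0],[0,0,0]],[[0,0,0],[0,0,0]],[[0,0,0],[0,0,0]],[[0,0,0],[0,0,0]],[[0,0,0],[0,0,0]]]' 1
python3 -m creep '[[[0,0,-0.005],[0,0,0]],[[0,0,-0.015],[0,0,0]],[[0,0,-0.03],[0,0,0]],[[0,0,-0.04],[0,0,0]],[[0,0,-0.04],[0,0,0]],[[0,0,0],[0,0,0]],[[0,0,0],[0,0,0]]]'
python3 - <<'E'
from h import *
s=read_state();print(s["position"],s["force"])
c=read_camera("scene"); rep(c,.144,(105,130,200,263)); cv2.imwrite("pics/scene9.png",cv2.resize(c["color"][110:310,80:280],None,fx=3,fy=3))
# level: plane through upper rim points
P=cloud(c);y,r=masks(c);m=np.zeros_like(y);m[130:263,105:235]=1
g=P[m&(y|r)&(abs(P[...,2]-.144)<.012)];g=g[(g[:,2]>np.percentile(g[:,2],60))]
print(len(g),np.linalg.lstsq(np.c_[g[:,:2]-g[:,:2].mean(0),np.ones(len(g))],g[:,2],rcond=None)[0])
c=read_camera("top"); cv2.imwrite("pics/top9.png",c["color"])
E
```

```text
clock: 12.58
position: [0.5313, -0.268, 0.1146]
eef_rot: [3.142, -0.0, -1.066]
force: [0.2, -0.7, 0.3]
finger_gap: 0.0868
clock: 13.45
position: [0.5312, -0.2679, 0.2447]
eef_rot: [-3.141, 0.0, -1.066]
force: [-1.1, -0.2, -0.3]
finger_gap: 0.087
[ 0.5311845  -0.26793783  0.24471453] [-1.10828232 -0.17305607 -0.2575098 ]
low 337 [-0.5615 -0.5614 -0.5606 -0.4269 -0.4257 -0.4253] [-0.3686 -0.3681 -0.3678 -0.3386 -0.3328 -0.3245] mid -0.49355000000000004 -0.35045 ((542.6675415039062, -263.0683288574219), (51.73447036743164, 139.24801635742188), 23.186813354492188)
up 588 [-0.5616 -0.5613 -0.5605 -0.4261 -0.4256 -0.4253] [-0.3676 -0.367  -0.3668 -0.3017 -0.3011 -0.3007] mid -0.49345 -0.33404999999999996 ((531.1607055664062, -269.5310974121094), (68.70348358154297, 137.33074951171875), 29.44554328918457)
305 [0.00100324 0.00032367 0.14482528]
```

View pics/scene9.png

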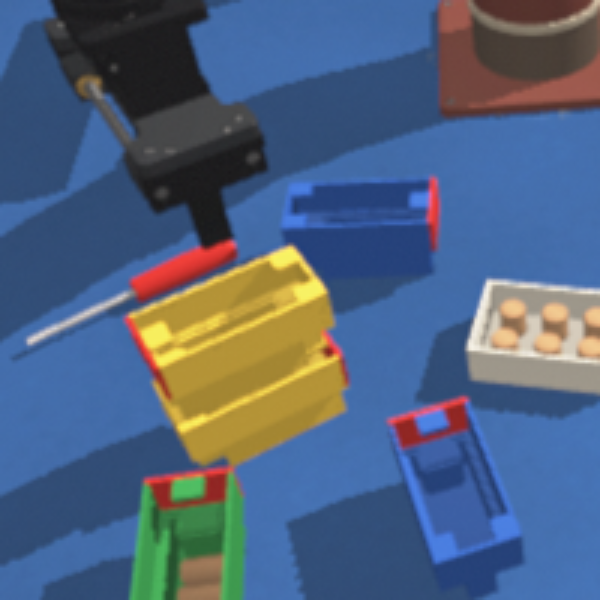

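View pics/top9.png

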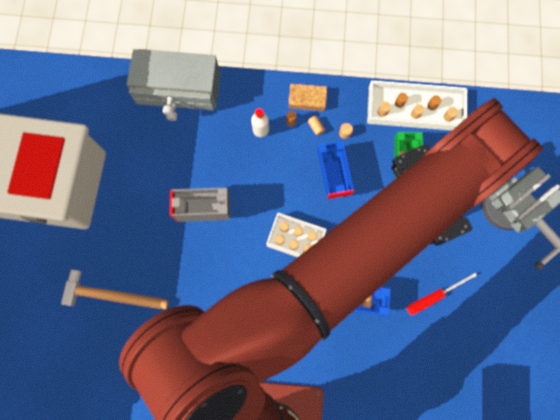

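The upper bin stands level with its rim at about 0.145 m. It is centred, with its red end over the plain end. The gripper is clear.

```bash
python3 -c "
from workcell import *;print(hand_in())"
```

```text
the job is handed in; nothing more can be done
None
```

I lifted the upper yellow bin out of the lower one, turned it half a turn and lowered it onto the ledges. After contact showed on the wrist force I let go, rose clear and handed the job in at about 14 s of the 38 s allowed.

**Last checks (scene camera):**
- **Height and level:** the upper rim is at about 0.145 m, against 0.144 m expected. It is level to about 0.1 degrees.
- **Centring:** the upper bin is within about 1 mm of the lower one along its length, and 1 to 2 mm across it. The across figure compares with the lower bin as measured before the bins were stacked. The two bins' yaw agrees to about 1 degree.
- **Red end:** the upper bin's red end is over the lower bin's plain end.
- **Lower bin and others:** the lower bin's visible edges read the same as before, to within 1 mm. The white tray and grey bins look unmoved in the pictures, though I did not measure them.
- **Gripper:** it is open and about 130 mm above where it let go.

**Checks that disagreed or failed:**
- My first two fits of the lower bin were thrown off by red parts of neighbouring bins; I redid the fit with those cut out.
- The top and scene cameras differed by 3 to 6 mm on where the bins stood, so I aligned both bins in the scene camera alone.
- The top camera could not confirm the result, because the arm blocked its view.

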